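# Set up the keyed probe stand on the repair bench

## Task

Set up the board probing stand: rotate the spacer with the D-shaped hole to match the stand's D-shaped column and drop it on all the way down to the base, then do the same with the probe arm so that it rests on the spacer with its arm over the stand's circuit board. The similar ring with a plain round hole is not needed.

Things in the scene. Friction and masses are not known exactly. Their poses are not given: they have to be found in the camera images.
- stand: Fixed grey base plate 185 x 100 mm, 12 mm thick. Steel column of D section, radius 14.5 mm, flat facing +x 5 mm from the axis; full section to 54 mm above the table, then tapers to a small tip at 70 mm. Green circuit board, top 33 mm above the table, 75 to 145 mm from the column along +x. Origin: on the column's axis at table height; z up; x from column to board.
- spacer: Loose aluminium ring lying flat, 46 mm outside diameter, 30 mm high, about 75 g. D-shaped through hole: radius 16.5 mm, flat 7 mm from the axis on its +x side; fits the column, 2 mm clearance, when its x is within 10 degrees of the stand's x. Origin: on the axis at the underside; z up; x towards the flat. A bystander ring has the same outside but a round hole.
- probe_arm: Loose aluminium hub standing flat, 46 mm outside diameter, 34 mm high, about 100 g, same D hole as the spacer (flat on its +x side). A bar 12 mm wide, 10 mm high, middle 17 mm above the underside, sticks out along +x to a black probe 108 mm from the axis. Pick it by the hub, fingers on the sides across the bar. Origin: on the hub's axis at the underside; z up.
Not all that is in view belongs to the job. What is shaped like the spacer but blue, green or pink is not meant.

How it is judged:
By the outcome, as a careful person would: the job done as asked, in the order asked, and still so for the second after the job is handed in, with the robot touching nothing.
It also fails if it takes over 64 s, if anything falls off the work surface, if the arm or the gripper's body presses on something with over 40 N, if the wrist force passes 120 N, or if a joint passes its speed limit or range.

## Robot

A 6-joint arm with a two-finger parallel gripper is mounted at the origin on the work surface. World frame = base frame: x ahead of the robot, y to its left, z up, the work surface at z = 0. Lengths are in mm, angles in rad, forces in N, time in s.
With the tool pointing down it reaches from about 400 to 925 mm from the base axis. Payload 12.5 kg.
Tool frame: the origin (TCP) lies at the very end of the fingers, on their centre line; the grasp point (between the pads) lies 19 mm behind it; z points along the fingers, y is the direction in which the jaws open and shut (so a half turn about z gives the same grasp; the last joint's range is limited). The gripper opens to 95 mm and grips with 3 to 60 N. Pads are 20 mm wide; open, the fingers measure 119 mm over their backs; the gripper's body (75 mm by 180 mm) begins 59 mm behind the grasp point.
Start: joints at [-1.258, 0.491, 1.559, -0, 1.092, -0.106], TCP at [254.189, -570.994, 214.661] pointing down, gripper open.
Joint ranges: [-3.1, 3.1], [-0.84, 2.19], [0.05, 2.79], [-1.13, 4.28], [0.06, 2.93], [-2.69, 2.69]. Speed limits (rad/s): [2.22, 2.22, 2.79, 3.14, 3.14, 3.14].

## Interface

Orientations are given as [roll, pitch, yaw] about the fixed x, y, z axes, in that order (R = Rz(yaw) Ry(pitch) Rx(roll)).
In Python, from cell import env gives the robot as it stands.
- The arm moves only by the shell command python3 -m pendant 'ROWS'. ROWS is JSON, a list that holds one entry, the list of rows, each a list of 5 numbers: the opening, from 0 (shut) to 1 (fully open), then the shift along the tool's x, y, z in m, then the turn about the tool's z in rad. A call has exactly 8 rows; each row is the pose to reach, as a shift and turn from the pose commanded when the call began, along the tool's axes at that moment; what a row does not reach only later rows make up. A row lasts 1/10 s, in which the tool goes at most 50 mm and 8.59 degrees, less where a joint would pass 70% of its speed; a pose out of reach is approached as far as the arm can. A call with a gripper value outside its range is refused whole. The fingers move at their own pace and stop on an object; the grip force is fixed at half the most. Time passes only in rows, so rows that repeat a pose let the fingers close, or fill a call up. It gives the time, the measured TCP pose, the force and the opening at its end, in the units of the state.
- env.state(): the state, without advancing time (a new reading comes with each control period).
- env.read_camera(name): name is "side" or "top"; returns a dict with "image" (480x640x3 uint8, blue, green, red), "range_z" (480x640 float32, mm along the optical axis (not along the pixel's ray), 0 where there is no reading), "fx", "fy", "cx", "cy" (pixels), "dist" ([k1, k2, p1, p2, k3] as OpenCV has them; the pictures are not rectified), "rvec" (rotation vector, rad) and "tvec" (3), from world to camera coordinates, as OpenCV has them. Camera axes: x right, y down, z forward; pixel columns grow to the right and rows downward; lengths in mm; the calibration is good to about 2 mm. A picture is of the moment at which its call begins.
- env.job_done(): hands the job in, once; it reports no verdict.
The state is a dict: "t": time; "joints": joint angles; "qvel": joint speeds; "tau": joint torques, N m; "eef_pos": TCP position; "tcp_rot": TCP orientation; "ft_force": force on the tool from outside, world axes, zero at the start; "moment": the same for the moment, N m; "opening": opening from 0.0 (shut) to 1.0 (fully open).
Only numpy, scipy, OpenCV 4.12 (cv2) and the standard library are available. Lean on these libraries where they do the work, as an engineer would, in place of code of your own. Each camera call takes 0.05 s, during which the arm holds its last target. There are 200 camera calls.

## Working session

There is one attempt and no reset: what is moved stays moved. The work goes in short steps, Python scripts to look and compute and a shell command to move; the robot and the scene stay as the last step left them, time stands still between calls to the robot, and variables do not carry over. Pictures are saved under pics/ and viewed, about 8 in all and at most 12, crops included, and the job is handed in when it is done.

```bash
mkdir -p pics; ls
cat > h.py <<'E'
import numpy as np, cv2
from cell import env
def cam(n):
    c=env.read_camera(n); c['K']=np.array([[c['fx'],0,c['cx']],[0,c['fy'],c['cy']],[0,0,1.]])
    c['R']=cv2.Rodrigues(np.array(c['rvec'],float))[0]; c['t']=np.array(c['tvec'],float).ravel(); c['d']=np.array(c['dist'],float); return c
def cloud(c):
    h,w=c['range_z'].shape; u,v=np.meshgrid(np.arange(w),np.arange(h))
    p=cv2.undistortPoints(np.stack([u,v],-1).reshape(-1,1,2).astype(float),c['K'],c['d']).reshape(h,w,2)
    z=c['range_z'][...,None]; P=np.concatenate([p*z,z],-1)
    W=(P-c['t'])@c['R']; W[c['range_z']<=0]=np.nan; return W
def proj(c,X): return cv2.projectPoints(np.array(X,float).reshape(-1,1,3),np.array(c['rvec'],float),c['t'],c['K'],c['d'])[0].reshape(-1,2)
E
python3 - <<'E'
from h import *
for n in('top','side'):
    c=cam(n); cv2.imwrite(f'pics/{n}0.png',c['image']); print(n,-c['R'].T@c['t'],c['fx'])
print(env.state())
E
```

```text
pics
top [485.74055764 -59.43200389 823.89498318] 440.5982519018935
side [ 258.51012946 -510.98155484  443.68775099] 445.2930556472509
{'t': 0.1, 'joints': array([-1.25763246e+00,  4.91447961e-01,  1.55937298e+00, -1.98722746e-05,
        1.09171077e+00, -1.05586763e-01]), 'qvel': array([-0.00016306, -0.00137614, -0.00264483,  0.00102043, -0.00156046,
        0.00051699]), 'tau': array([ 4.94544336e-03, -6.13618469e+01, -2.58605844e+01,  6.94885617e-02,
        4.70420870e-02, -5.11933843e-05]), 'eef_pos': array([ 254.09552312, -570.78567552,  214.15741945]), 'tcp_rot': array([-3.14065697e+00, -8.14399799e-05,  4.18759763e-01]), 'ft_force': array([ 0.05546171,  0.12794191, -0.73600417]), 'moment': array([-0.00852851,  0.00650903, -0.01876269]), 'opening': 0.9999966087952528}
```

View pics/top0.png

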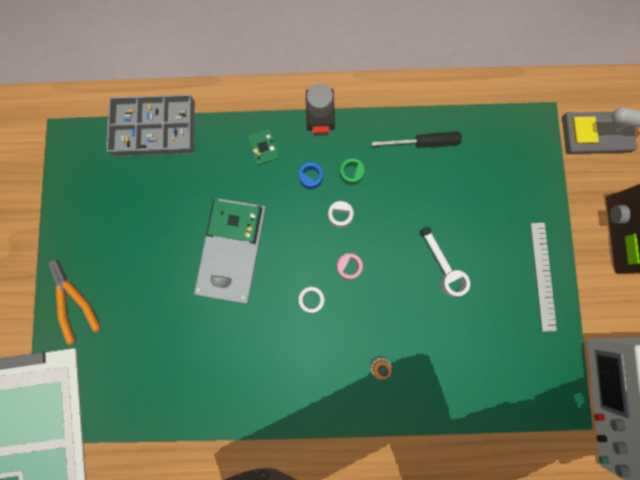

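View pics/side0.png

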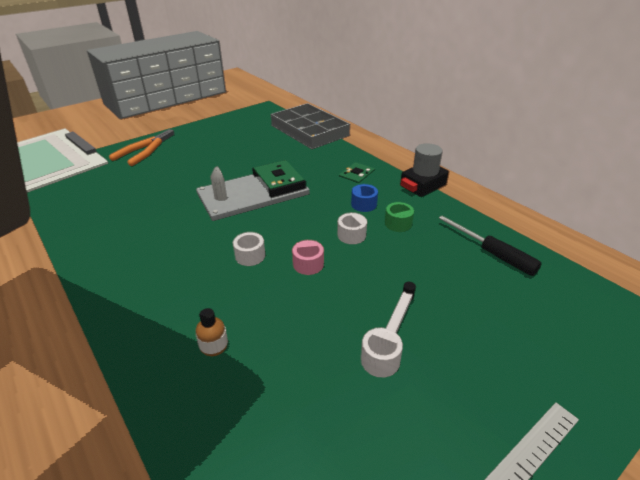

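Run:
```python
from h import *
c=cam('top'); W=cloud(c)
im=c['image']; tiles=[]
for (u,v) in [(341,213),(312,299),(450,270),(230,250)]:
    r=24 if u in(341,312) else 60
    tiles.append(cv2.resize(im[v-r:v+r,u-r:u+r],(380,290),interpolation=cv2.INTER_CUBIC))
cv2.imwrite('pics/crop1.png',np.vstack([np.hstack(tiles[:2]),np.hstack(tiles[2:])]))
for n,(u,v),r,zl,zh in [('spacer?',(341,213),22,26,36),('round?',(312,299),22,26,36),('hub',(456,283),22,30,40),('probe',(428,232),14,10,60),('col',(221,281),20,40,90),('base',(230,250),60,8,16),('board',(235,220),35,30,36)]:
    w=W[v-r:v+r,u-r:u+r].reshape(-1,3); m=(w[:,2]>zl)&(w[:,2]<zh); q=w[m]
    rr=cv2.minAreaRect(q[:,:2].astype(np.float32))
    print(n,m.sum(),np.median(q,0).round(1),(q.min(0)).round(1),q.max(0).round(1),'circ',[np.round(x,1) for x in cv2.minEnclosingCircle(q[:,:2].astype(np.float32))],'rect',[np.round(x,1) for x in rr])
```

```text
spacer? 282 [656.3 -90.2  29.1] [ 627.3 -111.9   26.1] [672.8 -67.5  32.3] circ [array([650.1, -89.5]), np.float64(22.8)] rect [array([650.1, -89.6]), array([44.3, 44.2]), np.float64(20.0)]
round? 244 [494.4 -32.4  29. ] [471.9 -53.9  26.3] [516.5  -9.1  32.2] circ [array([494.3, -31.6]), np.float64(22.8)] rect [array([494.4, -31.7]), array([43.9, 44.5]), np.float64(61.9)]
hub 311 [ 520.4 -291.    32.8] [ 494.2 -315.9   30. ] [ 537.3 -270.7   36.5] circ [array([ 515.6, -293.6]), np.float64(22.9)] rect [array([ 515.8, -293.2]), array([45.1, 42.9]), np.float64(88.4)]
probe 174 [ 604.9 -249.7   21.6] [ 586.2 -265.9   10.1] [ 620.9 -238.1   31.3] circ [array([ 603. , -254.1]), np.float64(20.2)] rect [array([ 601.5, -250.7]), array([39.5, 15.9]), np.float64(23.5)]
col 166 [529.9 126.1  59.6] [520.  114.7  40.7] [541.1 141.4  71.9] circ [array([533.8, 128.7]), np.float64(14.1)] rect [array([529.7, 129.2]), array([27. , 19.1]), np.float64(79.1)]
base 3150 [561.1 119.   11.4] [491.1  52.7   8. ] [690.8 182.2  15.9] circ [array([590.8, 117.6]), np.float64(104.2)] rect [array([590.9, 117.5]), array([ 98.9, 185.3]), np.float64(78.9)]
board 633 [642.4 106.6  31. ] [600.9  61.1  30. ] [679.6 155.   35.9] circ [array([639.3, 106.6]), np.float64(52.9)] rect [array([641.5, 107.4]), array([91.3, 67.2]), np.float64(78.5)]
```

View pics/crop1.png

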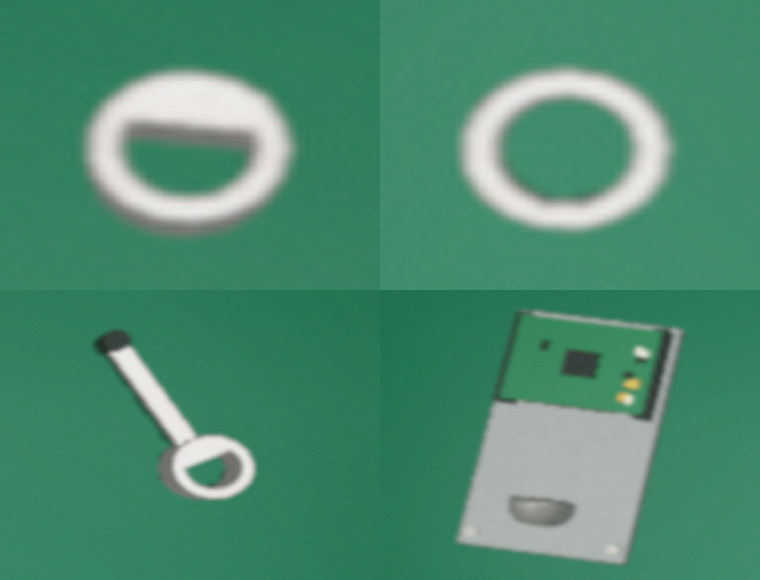

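Candidates for the spacer in the top view are (341,213) white with a D hole, (312,299) white with a round hole, and the blue (311,175), green (352,170) and pink (350,266) rings. The crop shows that (341,213) has the D hole with its flat up-image, so I choose it. The hub is at (456,283) with the probe at (428,232). The column is at (221,281) with its flat towards the board. Next I refine the poses.

```bash
cat >> h.py <<'E'
from scipy.optimize import minimize
a0=np.arccos(7/16.5); th=np.linspace(a0,2*np.pi-a0,60); D=np.c_[16.5*np.cos(th),16.5*np.sin(th)]
t2=np.linspace(0,2*np.pi,80); O=23*np.c_[np.cos(t2),np.sin(t2)]
def fit(c,x,y,yaw,z,bar=False,S=6):
    """fit bright top face with D hole at height z; returns x,y,yaw_deg"""
    g=c['image'].astype(float).min(2); uv=proj(c,[[x,y,z]])[0].astype(int); r=22
    u0,v0=uv-r; patch=g[v0:v0+2*r,u0:u0+2*r]
    def ren(p):
        cs,sn=np.cos(p[2]),np.sin(p[2]); R=np.array([[cs,sn],[-sn,cs]]); m=np.zeros((2*r*S,2*r*S),np.float32)
        for P,val in((O,1),(D,0)):
            q=proj(c,np.c_[P@R+p[:2],np.full(len(P),z)]); q=((q-[u0,v0]+.5)*S*16).astype(np.int32)
            cv2.fillPoly(m,[q],val,cv2.LINE_8,4)
        m=cv2.resize(m,(2*r,2*r),interpolation=cv2.INTER_AREA); return cv2.GaussianBlur(m,(0,0),.8)
    f=lambda p:-np.corrcoef(ren(p).ravel(),patch.ravel())[0,1]
    best=min((minimize(f,[x,y,yaw+d],method='Nelder-Mead',options=dict(initial_simplex=np.array([[x,y,yaw+d],[x+3,y,yaw+d],[x,y+3,yaw+d],[x,y,yaw+d+.2]]))) for d in(-.3,0,.3)),key=lambda o:o.fun)
    return best.x[0].round(1),best.x[1].round(1),np.degrees(best.x[2]).round(1),round(-best.fun,3)
def togo(X,Y,Z,yawdeg):
    """row values from current measured pose to the wanted TCP pose"""
    s=env.state(); p=np.array([X,Y,Z])-s['eef_pos']; w=s['tcp_rot'][2]
    d=np.array([np.cos(w)*p[0]+np.sin(w)*p[1], np.sin(w)*p[0]-np.cos(w)*p[1], -p[2]])/1000
    t=(w-np.radians(yawdeg)+np.pi)%(2*np.pi)-np.pi
    print('t',round(s['t'],2),'pos',s['eef_pos'].round(1),'yaw',np.degrees(w).round(1),'f',s['ft_force'].round(1),'open',round(s['opening'],3),'ROW',d.round(4),round(t,3))
E
python3 - <<'E'
from h import *
c=cam('top')
print('spacer',fit(c,650.1,-89.6,-.1,30)); print('arm',fit(c,515.7,-293.4,.45,34))
# bar direction from the bright bar points
W=cloud(c); w=W[215:300,410:475].reshape(-1,3); q=w[(w[:,2]>17)&(w[:,2]<27)]; d=np.hypot(q[:,0]-515.7,q[:,1]+293.4); q=q[(d>32)&(d<95)]
v=cv2.fitLine(q[:,:2].astype(np.float32),cv2.DIST_HUBER,0,.01,.01).ravel(); print('bar',len(q),v.round(2),np.degrees(np.arctan2(v[1],v[0])))
m=np.array([515.7,-293.4])-v[2:]; print('hub off bar line',m[0]*v[1]-m[1]*v[0])
togo(650,-89.6,120,-6)
E
```

```text
spacer (np.float64(650.1), np.float64(-90.0), np.float64(-8.4), np.float64(0.969))
arm (np.float64(516.2), np.float64(-292.9), np.float64(26.0), np.float64(0.818))
bar 242 [ 9.0000e-01  4.4000e-01  5.7268e+02 -2.6513e+02] 26.035482
hub off bar line 0.3876307905644367
t 0.2 pos [ 254.2 -570.9  214.3] yaw 24.0 f [ 0.2 -0.2  0.7] open 0.999 ROW [ 0.5573 -0.2787  0.0943] 0.524
```

```bash
python3 -m pendant '[[[1,0.04,-0.02,0.0,0.1],[1,0.08,-0.04,0.01,0.2],[1,0.12,-0.06,0.02,0.3],[1,0.16,-0.08,0.03,0.4],[1,0.20,-0.10,0.04,0.5],[1,0.24,-0.12,0.05,0.566],[1,0.28,-0.14,0.06,0.566],[1,0.32,-0.16,0.07,0.566]]]'
python3 -c "
from h import *
togo(650,-90,100,-8.4)"
```

```text
t: 1.0
eef_pos: [482.4, -293.2, 144.3]
tcp_rot: [3.141, -0.0, -0.147]
ft_force: [0.7, -0.6, -0.3]
opening: 1.0
t 1.0 pos [ 482.4 -293.2  144.3] yaw -8.5 f [ 0.7 -0.6 -0.3] open 1.0 ROW [ 0.1359 -0.2256  0.0443] -0.001
```

```bash
python3 -m pendant '[[[1,0.025,-0.04,0.0,0],[1,0.05,-0.08,0.0,0],[1,0.075,-0.12,0.01,0],[1,0.1,-0.165,0.02,0],[1,0.125,-0.205,0.03,0],[1,0.136,-0.226,0.04,0],[1,0.136,-0.226,0.044,0],[1,0.136,-0.226,0.044,0]]]'
python3 - <<'E'
from h import *
togo(650,-90,6,-8.4)
c=cam('side'); u,v=proj(c,[[650,-90,40]])[0].astype(int); print(u,v)
cv2.imwrite('pics/s1.png',cv2.resize(c['image'][max(v-90,0):v+60,u-100:u+100],(800,600)))
E
```

```text
t: 1.8
eef_pos: [648.6, -90.8, 99.7]
tcp_rot: [3.142, 0.002, -0.146]
ft_force: [-0.4, -0.7, 0.4]
opening: 1.001
t 1.8 pos [648.6 -90.8  99.7] yaw -8.4 f [-0.4 -0.7  0.4] open 1.001 ROW [ 0.0013 -0.001   0.0937] 0.0
350 214
```

View pics/s1.png

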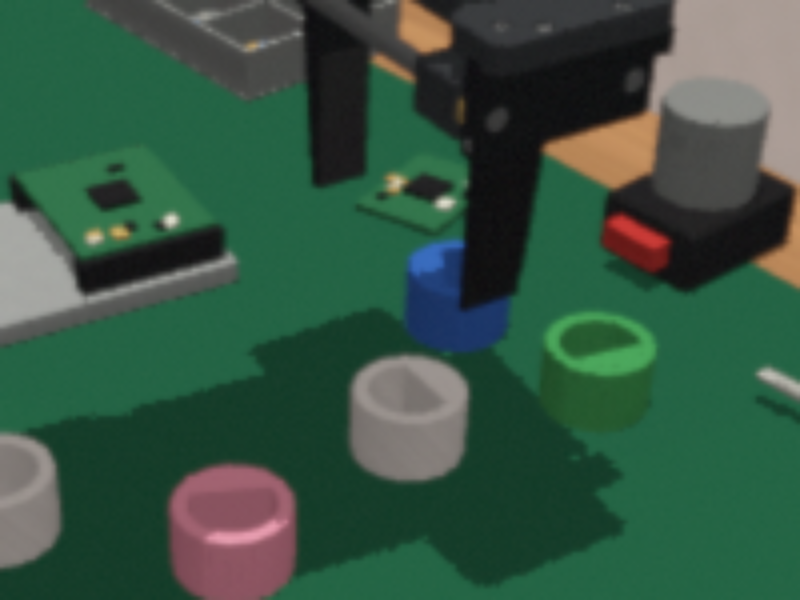

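The spacer at crop (410,415) sits between the fingers at (335,185) and (490,305), with clear space on both sides. I descend and grip.

```bash
python3 -m pendant '[[[1,0.001,-0.001,0.03,0],[1,0.001,-0.001,0.06,0],[1,0.001,-0.001,0.08,0],[1,0.001,-0.001,0.094,0],[1,0.001,-0.001,0.094,0],[0,0.001,-0.001,0.094,0],[0,0.001,-0.001,0.094,0],[0,0.001,-0.001,0.094,0]]]'
python3 -m pendant '[[[0,0,0,0,0],[0,0,0,0,0],[0,0,0,0,0],[0,0,-0.0,-0.01,0],[0,0,0,-0.03,0],[0,0,0,-0.07,0],[0,0,0,-0.1,0],[0,0,0,-0.12,0]]]'
python3 - <<'E'
from h import *
togo(533.8,128.6,120,-11.1)
c=cam('side'); X=env.state()['eef_pos']; u,v=proj(c,[X])[0].astype(int); print(u,v)
cv2.imwrite('pics/s2.png',cv2.resize(c['image'][max(v-75,0):v+75,u-100:u+100],(800,600)))
E
```

```text
t: 2.65
eef_pos: [650.8, -90.4, 7.8]
tcp_rot: [3.141, -0.002, -0.147]
ft_force: [0.5, 0.6, -0.3]
opening: 0.804
t: 3.45
eef_pos: [650.8, -90.3, 129.8]
tcp_rot: [3.141, -0.003, -0.147]
ft_force: [0.2, -0.5, -1.0]
opening: 0.482
t 3.45 pos [650.8 -90.3 129.8] yaw -8.4 f [ 0.2 -0.5 -1. ] open 0.482 ROW [-0.1478 -0.1994  0.0098] 0.047
354 161
```

View pics/s2.png

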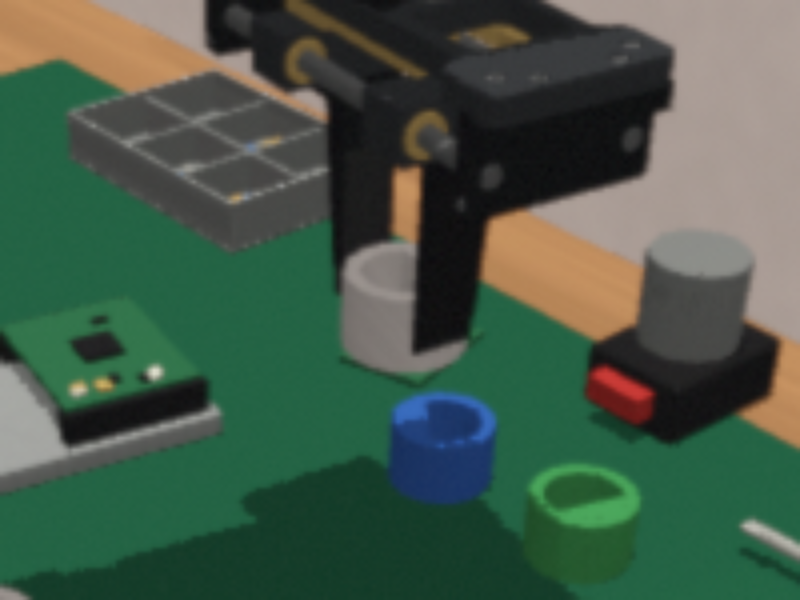

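```bash
python3 -m pendant '[[[0,-0.02,-0.03,0,0],[0,-0.05,-0.07,0,0.047],[0,-0.08,-0.11,0,0.047],[0,-0.11,-0.15,0,0.047],[0,-0.135,-0.185,0,0.047],[0,-0.147,-0.199,0.01,0.047],[0,-0.147,-0.199,0.01,0.047],[0,-0.147,-0.199,0.01,0.047]]]'
python3 - <<'E'
from h import *
togo(534.4,128.5,90,-11.1)
c=cam('side'); u,v=proj(c,[[534,129,80]])[0].astype(int)
cv2.imwrite('pics/s3.png',cv2.resize(c['image'][max(v-75,0):v+75,u-100:u+100],(800,600)))
s=cam('side');W=cloud(s); b=s['image'].min(2)
# held ring: bright pixels, near z 100-160 -> outer points facing the camera; circle fit with r=23
w=W.reshape(-1,3); X=env.state()['eef_pos']
m=(np.abs(w[:,0]-X[0])<40)&(np.abs(w[:,1]-X[1])<40)&(np.abs(w[:,2]-X[2]-8)<9)&(b.ravel()>75)
q=w[m]; from scipy.optimize import least_squares
r=least_squares(lambda p:np.hypot(q[:,0]-p[0],q[:,1]-p[1])-23,X[:2],loss='soft_l1'); print('ring',m.sum(),r.x.round(1))
m=(np.abs(w[:,0]-533)<35)&(np.abs(w[:,1]-129)<35)&(w[:,2]>20)&(w[:,2]<52)
q=w[m]; e=np.array([np.cos(-.194),np.sin(-.194)]); k=(q[:,:2]-[534,129])@e<2; q=q[k]
r=least_squares(lambda p:np.hypot(q[:,0]-p[0],q[:,1]-p[1])-14.5,[534,129],loss='soft_l1'); print('col',len(q),r.x.round(1))
E
```

```text
t: 4.3
eef_pos: [534.3, 128.1, 116.7]
tcp_rot: [3.141, -0.0, -0.193]
ft_force: [0.0, -0.3, 0.0]
opening: 0.48
t 4.3 pos [534.3 128.1 116.7] yaw -11.1 f [ 0.  -0.3  0. ] open 0.48 ROW [ 0.     -0.0004  0.0267] 0.0
ring 196 [536.4 125.7]
col 169 [534.7 125.9]
```

View pics/s3.png

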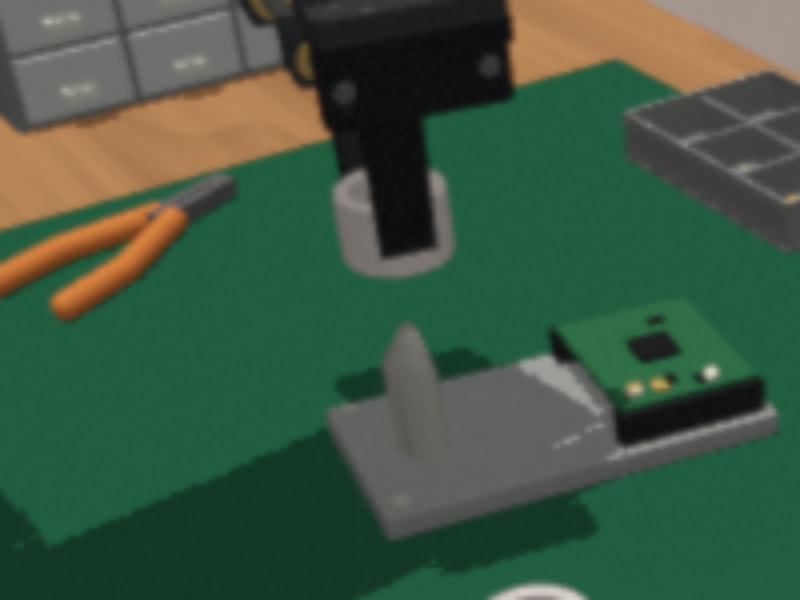

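```bash
python3 -m pendant '[[[0,-0.0005,0,0.02,0],[0,-0.0005,0,0.035,0],[0,-0.0005,0,0.045,0],[0,-0.0005,0,0.05,0],[0,-0.0005,0,0.055,0],[0,-0.0005,0,0.06,0],[0,-0.0005,0,0.065,0],[0,-0.0005,0,0.065,0]]]'
python3 - <<'E'
from h import *
togo(534,128.5,18.5,-11.1); s=env.state(); print(s['moment'].round(2))
E
```

```text
t: 5.2
eef_pos: [533.4, 128.2, 51.2]
tcp_rot: [3.141, 0.001, -0.194]
ft_force: [0.8, 0.6, -1.0]
opening: 0.481
t 5.2 pos [533.4 128.2  51.2] yaw -11.1 f [ 0.8  0.6 -1. ] open 0.481 ROW [ 0.0005 -0.0004  0.0327] -0.0
[0.12 0.07 0.05]
```

```bash
python3 -m pendant '[[[0,0,0,0.008,0],[0,0,0,0.016,0],[0,0,0,0.022,0],[0,0,0,0.027,0],[0,0,0,0.030,0],[0,0,0,0.031,0],[0,0,0,0.032,0],[0,0,0,0.032,0]]]'
python3 -c "
from h import *
togo(534,128.5,18.5,-11.1)"
```

```text
t: 6.0
eef_pos: [534.3, 128.1, 22.0]
tcp_rot: [-3.141, -0.003, -0.194]
ft_force: [-7.3, -2.6, 33.1]
opening: 0.485
t 6.0 pos [534.3 128.1  22. ] yaw -11.1 f [-7.3 -2.6 33.1] open 0.485 ROW [-0.0003 -0.0003  0.0035] 0.0
```

```bash
python3 -m pendant '[[[0,0,0,-0.002,0],[0,0,0,-0.002,0],[1,0,0,-0.002,0],[1,0,0,-0.002,0],[1,0,0,-0.002,0],[1,0,0,-0.002,0],[1,0,0,-0.02,0],[1,0,0,-0.06,0]]]'
python3 -m pendant '[[[1,0,0,-0.03,0],[1,0,0.02,-0.05,-0.1],[1,0,0.06,-0.05,-0.2],[1,0,0.1,-0.05,-0.3],[1,0,0.15,-0.05,-0.4],[1,0,0.2,-0.05,-0.5],[1,0,0.25,-0.05,-0.6],[1,0,0.3,-0.05,-0.647]]]'
python3 - <<'E'
from h import *
c=cam('top'); W=cloud(c); w=W.reshape(-1,3); d=np.hypot(w[:,0]-534,w[:,1]-128.5)
q=w[(d>17.5)&(d<22)]; print('ring top z',np.percentile(q[:,2],[10,25,50,75,90]).round(1),len(q))
print('spacer fit',fit(c,534,128.5,-.194,42))
u,v=proj(c,[[534,128,40]])[0].astype(int)
A=cv2.resize(c['image'][v-30:v+30,u-40:u+40],(400,300),interpolation=cv2.INTER_CUBIC)
s=cam('side'); u,v=proj(s,[[534,128,40]])[0].astype(int)
cv2.imwrite('pics/p1.png',np.hstack([A,cv2.resize(s['image'][v-30:v+30,u-40:u+40],(400,300),interpolation=cv2.INTER_CUBIC)]))
togo(516,-293,110,26)
E
```

```text
t: 6.8
eef_pos: [532.2, 128.0, 77.8]
tcp_rot: [3.14, 0.005, -0.194]
ft_force: [0.4, 0.1, 0.2]
opening: 0.932
t: 7.6
eef_pos: [475.0, -167.9, 129.6]
tcp_rot: [3.141, -0.0, 0.457]
ft_force: [0.8, 0.8, 0.0]
opening: 0.998
ring top z [13.6 27.8 40.  41.7 42.8] 255
spacer fit (np.float64(534.3), np.float64(130.4), np.float64(-11.6), np.float64(0.574))
t 7.7 pos [ 474.8 -170.9  129.5] yaw 25.7 f [1.2 0.3 0.6] open 1.001 ROW [-0.0159  0.1278  0.0195] -0.005
```

View pics/p1.png

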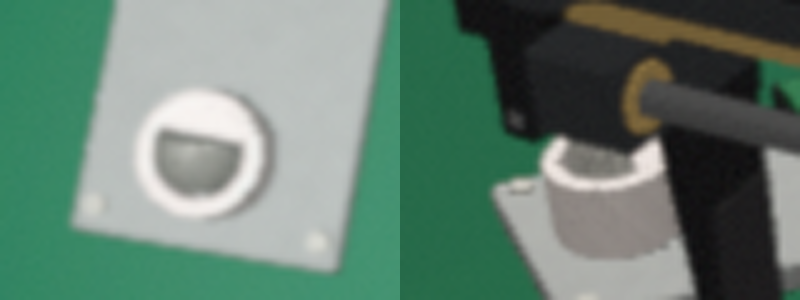

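```bash
python3 -m pendant '[[[1,0,0.03,0,-0.005],[1,-0.005,0.06,0,-0.005],[1,-0.01,0.1,0,-0.005],[1,-0.016,0.12,0.01,-0.005],[1,-0.016,0.128,0.02,-0.005],[1,-0.016,0.128,0.02,-0.005],[1,-0.016,0.128,0.02,-0.005],[1,-0.016,0.128,0.02,-0.005]]]'
python3 - <<'E'
from h import *
togo(516,-293,8,26)
c=cam('side'); u,v=proj(c,[[530,-285,40]])[0].astype(int); v0=max(v-130,0)
cv2.imwrite('pics/s4.png',cv2.resize(c['image'][v0:v0+225,u-150:u+150],(800,600)))
E
```

```text
t: 8.5
eef_pos: [517.2, -287.0, 109.8]
tcp_rot: [-3.141, 0.0, 0.459]
ft_force: [-0.2, 0.6, -0.7]
opening: 1.0
t 8.5 pos [ 517.2 -287.   109.8] yaw 26.3 f [-0.2  0.6 -0.7] open 1.0 ROW [-0.0037  0.0049  0.1018] 0.005
```

View pics/s4.png

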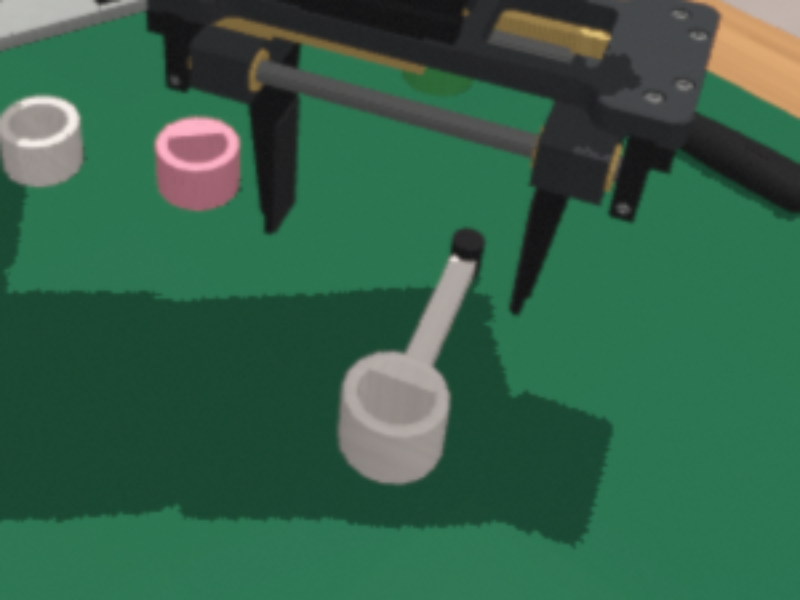

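The hub at crop (395,400) is square to the jaws, which straddle it at (275,200) and (530,260). There is a 5 mm sideways shift to make, and then I descend and grip.

```bash
python3 -m pendant '[[[1,-0.004,0.005,0,0.005],[1,-0.004,0.005,0.02,0.005],[1,-0.004,0.005,0.05,0.005],[1,-0.004,0.005,0.075,0.005],[1,-0.004,0.005,0.092,0.005],[1,-0.004,0.005,0.102,0.005],[1,-0.004,0.005,0.102,0.005],[1,-0.004,0.005,0.102,0.005]]]'
python3 -m pendant '[[[0,0,0,0,0],[0,0,0,0,0],[0,0,0,0,0],[0,0,0,0,0],[0,0,0,0,0],[0,0,0,0,0],[0,0,0,0,0],[0,0,0,0,0]]]'
python3 -c "
from h import *
togo(516,-293,8,26)"
python3 -m pendant '[[[0,0,0,-0.01,0],[0,0,0,-0.03,0],[0,0,0,-0.06,0],[0,0,0,-0.1,0],[0,0,0,-0.13,0],[0,0,0,-0.14,0],[0,0,0,-0.14,0],[0,0,0,-0.14,0]]]'
python3 -c "
from h import *
togo(534,128.4,150,-11.1)"
```

```text
t: 9.35
eef_pos: [516.2, -294.7, 8.3]
tcp_rot: [3.141, -0.0, 0.453]
ft_force: [0.2, -0.4, -0.1]
opening: 1.003
t: 10.15
eef_pos: [515.9, -294.5, 7.6]
tcp_rot: [3.141, -0.0, 0.453]
ft_force: [0.0, -1.0, 0.3]
opening: 0.484
t 10.15 pos [ 515.9 -294.5    7.6] yaw 25.9 f [ 0.  -1.   0.3] open 0.484 ROW [ 0.0007 -0.0013 -0.0004] -0.001
t: 10.95
eef_pos: [515.4, -294.1, 146.5]
tcp_rot: [-3.14, 0.001, 0.453]
ft_force: [-0.0, 0.4, -1.3]
opening: 0.484
t 10.95 pos [ 515.4 -294.1  146.5] yaw 25.9 f [-0.   0.4 -1.3] open 0.484 ROW [ 0.2016 -0.3718 -0.0035] 0.647
```

```bash
python3 -m pendant '[[[0,0.02,-0.03,0,0.1],[0,0.04,-0.07,0,0.2],[0,0.06,-0.11,0,0.3],[0,0.08,-0.15,0,0.4],[0,0.1,-0.19,0,0.5],[0,0.12,-0.23,0,0.6],[0,0.14,-0.27,0,0.647],[0,0.16,-0.3,0,0.647]]]'
python3 -c "
from h import *
togo(532.8,128.4,125,-11.1)"
```

```text
t: 11.75
eef_pos: [527.2, 47.6, 145.9]
tcp_rot: [3.141, 0.003, -0.195]
ft_force: [0.3, -0.9, -1.5]
opening: 0.485
t 11.75 pos [527.2  47.6 145.9] yaw -11.2 f [ 0.3 -0.9 -1.5] open 0.485 ROW [-0.0102 -0.0804  0.0209] -0.002
```

```bash
python3 -m pendant '[[[0,-0.004,-0.03,0,0],[0,-0.007,-0.06,0.005,0],[0,-0.01,-0.075,0.015,0],[0,-0.01,-0.08,0.02,0],[0,-0.01,-0.08,0.02,0],[0,-0.01,-0.08,0.02,0],[0,-0.01,-0.08,0.02,0],[0,-0.01,-0.08,0.02,0]]]'
python3 - <<'E'
from h import *
from scipy.optimize import least_squares
togo(532.8,128.4,120,-11.1)
s=cam('side');W=cloud(s); b=s['image'].min(2); w=W.reshape(-1,3); X=env.state()['eef_pos']
e=np.array([np.cos(-.194),np.sin(-.194)]); nrm=np.array([-e[1],e[0]])
def cf(q,r,x0): return len(q),least_squares(lambda p:np.hypot(q[:,0]-p[0],q[:,1]-p[1])-r,x0,loss='soft_l1').x.round(1)
m=(np.abs(w[:,0]-X[0])<40)&(np.abs(w[:,1]-X[1])<40)&(np.abs(w[:,2]-X[2]-5)<9)&(b.ravel()>75)
print('hub',cf(w[m&(np.hypot(*(w[:,:2]-X[:2]).T)<27)],23,X[:2]))
m=(np.abs(w[:,0]-533)<30)&(np.abs(w[:,1]-128)<30)&(w[:,2]>18)&(w[:,2]<38)
print('spacer',cf(w[m],23,[533,128]))
B=(w[:,:2]-X[:2])@e; L=(w[:,:2]-X[:2])@nrm
m=(B>30)&(B<95)&(np.abs(L)<20)&(w[:,2]>X[2]-5)&(w[:,2]<X[2]+20)&(b.ravel()>60)
q=w[m]; v=cv2.fitLine(q[:,:2].astype(np.float32),cv2.DIST_HUBER,0,.01,.01).ravel(); print('bar yaw',m.sum(),np.degrees(np.arctan2(v[1],v[0])))
u,v=proj(s,[[570,120,80]])[0].astype(int)
cv2.imwrite('pics/s5.png',cv2.resize(s['image'][max(v-75,0):v+75,u-100:u+100],(800,600)))
E
```

```text
t: 12.55
eef_pos: [534.3, 124.9, 127.9]
tcp_rot: [-3.142, -0.0, -0.195]
ft_force: [0.9, 0.2, -2.0]
opening: 0.485
t 12.55 pos [534.3 124.9 127.9] yaw -11.2 f [ 0.9  0.2 -2. ] open 0.485 ROW [-0.0022 -0.0031  0.0079] -0.002
hub (158, array([534.5, 124.1]))
spacer (265, array([534.3, 127.4]))
bar yaw 313 -11.881368
```

View pics/s5.png

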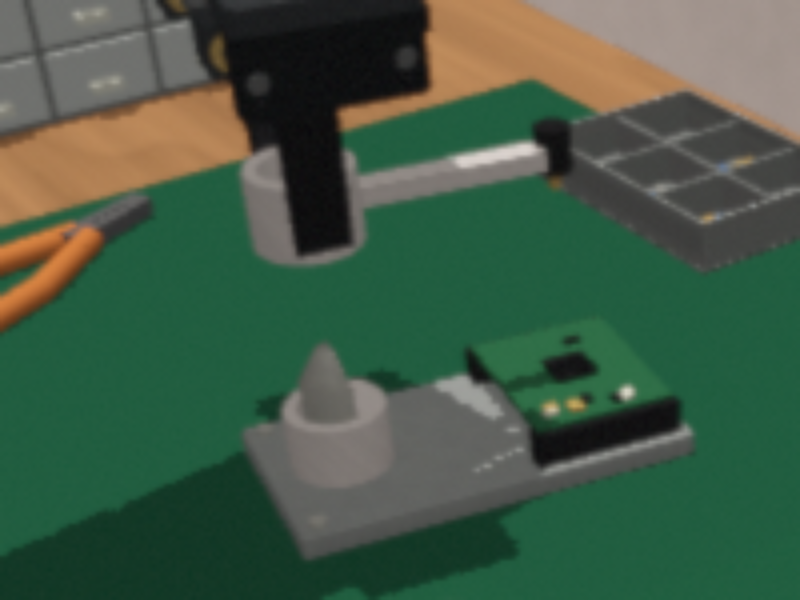

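The hub is held and its bar is aligned with the board direction (side-fit yaw -11.9°). It sits about 3 mm off in y from the spacer and column, so I correct that at height and remeasure.

```bash
python3 -m pendant '[[[0,-0.001,-0.0025,0,0],[0,-0.001,-0.0025,0.01,0],[0,-0.001,-0.0025,0.02,0],[0,-0.001,-0.0025,0.025,0],[0,-0.001,-0.0025,0.025,0],[0,-0.001,-0.0025,0.025,0],[0,-0.001,-0.0025,0.025,0],[0,-0.001,-0.0025,0.025,0]]]'
python3 - <<'E'
from h import *
from scipy.optimize import least_squares
for i in range(3):
    s=cam('side'); togo(533.6,128.3,58,-11.1)
W=cloud(s); b=s['image'].min(2); w=W.reshape(-1,3); X=env.state()['eef_pos']
def cf(q,r,x0): return len(q),least_squares(lambda p:np.hypot(q[:,0]-p[0],q[:,1]-p[1])-r,x0,loss='soft_l1').x.round(1)
m=(np.abs(w[:,2]-X[2]-5)<9)&(b.ravel()>75)
print('hub',cf(w[m&(np.hypot(*(w[:,:2]-X[:2]).T)<27)],23,X[:2]))
m=(np.abs(w[:,0]-533)<30)&(np.abs(w[:,1]-128)<30)&(w[:,2]>18)&(w[:,2]<38)
print('spacer',cf(w[m],23,[533,128]))
E
```

```text
t: 13.4
eef_pos: [533.8, 128.4, 102.9]
tcp_rot: [-3.142, -0.001, -0.194]
ft_force: [0.5, -0.1, -0.5]
opening: 0.483
t 13.45 pos [533.8 128.4 102.9] yaw -11.1 f [ 0.1  0.6 -1.2] open 0.486 ROW [-0.0002  0.0001  0.0449] -0.0
t 13.5 pos [533.7 128.4 102.8] yaw -11.1 f [ 0.6 -0.9 -0.9] open 0.486 ROW [-0.0001  0.0001  0.0448] -0.0
t 13.55 pos [533.8 128.4 102.8] yaw -11.1 f [ 0.7 -0.1 -0.9] open 0.488 ROW [-0.0001  0.0001  0.0448] -0.0
hub (155, array([534. , 127.3]))
spacer (263, array([534.3, 127.5]))
```

```bash
python3 -m pendant '[[[0,0,0,0.015,0],[0,0,0,0.025,0],[0,0,0,0.03,0],[0,0,0,0.035,0],[0,0,0,0.04,0],[0,0,0,0.045,0],[0,0,0,0.047,0],[0,0,0,0.047,0]]]'
python3 -c "
from h import *
togo(533.6,128.3,50,-11.1)"
```

```text
t: 14.35
eef_pos: [533.6, 128.4, 55.4]
tcp_rot: [3.141, 0.0, -0.194]
ft_force: [0.2, 1.2, -1.8]
opening: 0.486
t 14.35 pos [533.6 128.4  55.4] yaw -11.1 f [ 0.2  1.2 -1.8] open 0.486 ROW [0.     0.0001 0.0054] -0.0
```

```bash
python3 -m pendant '[[[0,0,0,0.001,0],[0,0,0,0.002,0],[0,0,0,0.003,0],[0,0,0,0.004,0],[0,0,0,0.0045,0],[0,0,0,0.005,0],[0,0,0,0.005,0],[0,0,0,0.005,0]]]'
python3 -c "
from h import *
togo(533.6,128.3,50,-11.1)"
```

```text
t: 15.15
eef_pos: [533.7, 128.4, 50.6]
tcp_rot: [3.142, -0.0, -0.194]
ft_force: [-0.1, 0.3, -1.6]
opening: 0.484
t 15.15 pos [533.7 128.4  50.6] yaw -11.1 f [-0.1  0.3 -1.6] open 0.484 ROW [-0.0001  0.0001  0.0006] -0.0
```

Nothing is touching yet, and the hub's underside is within a millimetre of the spacer. I release it and withdraw straight up, then to the side.

```bash
python3 -m pendant '[[[0,0,0,0.001,0],[0,0,0,0.001,0],[1,0,0,0.001,0],[1,0,0,0.001,0],[1,0,0,0.001,0],[1,0,0,0.001,0],[1,0,0,0.001,0],[1,0,0,0.001,0]]]'
python3 -m pendant '[[[1,0,0,-0.01,0],[1,0,0,-0.04,0],[1,0,0,-0.08,0],[1,0,0,-0.11,0],[1,0,0.03,-0.12,0],[1,0,0.07,-0.12,0],[1,0,0.11,-0.12,0],[1,0,0.15,-0.12,0]]]'
python3 -m pendant '[[[1,0,0.04,0,0],[1,0,0.08,0,0],[1,0,0.12,0,0],[1,0,0.15,0,0],[1,0,0.15,0,0],[1,0,0.15,0,0],[1,0,0.15,0,0],[1,0,0.15,0,0]]]'
python3 - <<'E'
from h import *
c=cam('top'); W=cloud(c); w=W.reshape(-1,3); d=np.hypot(w[:,0]-534,w[:,1]-128.5)
q=w[(d>17.5)&(d<22)]; print('hub top z',np.percentile(q[:,2],[10,25,50,75,90]).round(1))
e=np.array([np.cos(-.194),np.sin(-.194)]); B=(w[:,:2]-[534,128.5])@e; L=(w[:,:2]-[534,128.5])@[-e[1],e[0]]
q=w[(B>32)&(B<95)&(abs(L)<15)&(w[:,2]>50)]; v=cv2.fitLine(q[:,:2].astype(np.float32),cv2.DIST_HUBER,0,.01,.01).ravel(); print('bar yaw',len(q),np.degrees(np.arctan2(v[1],v[0])),'z',np.median(q[:,2]))
b2=(q[:,:2]-[534,128.5])@e; print('z along bar',np.polyfit(b2,q[:,2],1))
u,v=proj(c,[[580,120,40]])[0].astype(int)
A=cv2.resize(c['image'][v-60:v+60,u-80:u+80],(400,300),interpolation=cv2.INTER_CUBIC)
s=cam('side'); u,v=proj(s,[[580,120,40]])[0].astype(int)
cv2.imwrite('pics/p2.png',np.hstack([A,cv2.resize(s['image'][v-50:v+40,u-60:u+60],(400,300),interpolation=cv2.INTER_CUBIC)]))
togo(533.6,128.3,50,-11.1)
E
```

```text
t: 15.95
eef_pos: [533.7, 128.4, 49.6]
tcp_rot: [3.142, -0.0, -0.194]
ft_force: [-0.2, -0.6, 0.7]
opening: 0.933
t: 16.75
eef_pos: [504.2, -20.0, 170.6]
tcp_rot: [3.141, -0.001, -0.194]
ft_force: [0.2, -0.0, -0.8]
opening: 1.0
t: 17.55
eef_pos: [475.9, -165.0, 169.8]
tcp_rot: [3.142, -0.0, -0.193]
ft_force: [0.5, 1.4, 0.1]
opening: 0.999
hub top z [19.1 37.8 69.2 75.1 76.1]
bar yaw 283 -11.588571 z 62.94878656178657
z along bar [7.89224810e-03 6.21514655e+01]
t 17.65 pos [ 475.9 -165.2  169.8] yaw -11.1 f [-0.2 -0.   0.1] open 0.998 ROW [ 0.0003 -0.2991  0.1198] 0.001
```

View pics/p2.png

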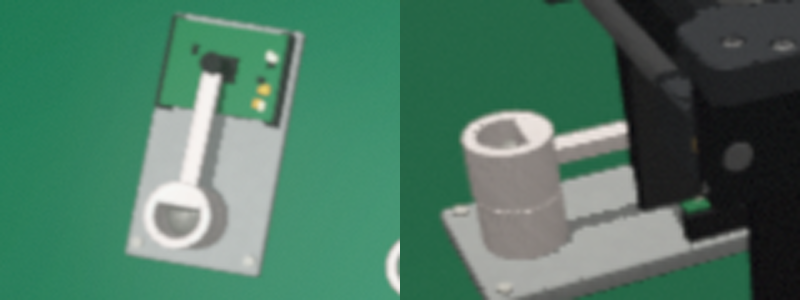

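```bash
python3 -c "
from cell import env
print(env.job_done())"
```

```text
the job is handed in; nothing more can be done
None
```

The board probing stand is set up and handed in at about 18 s. I dropped the white D-hole spacer onto the column first, then turned the probe arm about 37° and lowered it onto the spacer. The round-hole ring and the coloured rings were not touched.

**Last checks:**
- The hub top measured 75–76 mm (expected 76).
- The bar top measured 63 mm (expected 64), and the bar was level to within about half a degree.
- Bar yaw was -11.6° against the stand's -11.1°.
- The pictures show the hub flush on the spacer and the probe over the board. The gripper was open and clear.

**Disagreements:**
- The two cameras differed by up to about 3 mm on the column position, so I centred the hub on the spacer using the side camera alone.
- Pressing the spacer onto the base briefly gave 33 N at the wrist, because contact came about 3 mm earlier than I had calculated. The spacer top then read 40–42 mm (expected 42), so I took it as seated.

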